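# Hold a monitor mount's release slide at the test mark

## Task

Check the return slide of this patient-monitor mount: push the grey mount square and flush into the corner of the two dark fences on the test plate, then pull its spring-return slide out by the orange grip until the slide's pointer stands at the line on the red rider of the scale, and keep it there with the mount still seated in the corner. Finish while holding the slide at the mark; do not let go. Leave the red rider as it is set and do not disturb the other things on the bench.

Things in the scene. Friction and masses are not known exactly. Their poses are not given: they have to be found in the camera images.
- corner (a point): Inner corner where the two dark fences meet, at the level of the test plate's top (10 mm above the bench). x points in the pull-out direction, across the front fence; y away from the side fence; z up. The mount belongs at negative x, positive y. Front fence: x 0 to +12, y -12 to +95 mm; side fence: y -12 to 0, x -152 to 0 mm; both steel, 20 mm high above the plate.
- test_plate: Aluminium test plate, 340 x 150 x 10 mm, fixed to the bench, axes as the corner point's, origin at the centre of its underside (the corner is at x +20, y -45, z +10 mm from it). A scale rail, white top with a tick every 5 mm, runs from the front fence outwards (plate y -46 to -30 mm), as high as the fences.
- mount_center (a point): Centre of the grey housing of the mount, a loose box 110 (its x) x 60 (its y) x 54 mm high, 0.7 to 0.95 kg with slide, standing on the plate, top 64 mm above the bench (fence tops 30 mm). Its x points to the end where the slide comes out. Seated: x end face on the front fence, -y side on the side fence, axes parallel to the corner's, centre at x -55, y +30, z +27 mm from the corner.
- grip (a point): Centre of the orange grip, an upright block 18 mm (along the slide) x 24 mm x 38 mm high on the slide's outer end; axes as the mount's. With the slide in it is 120 mm from the mount's centre along its x, 65 mm beyond the housing's end. It stands on the flat slide bar (22 mm wide), whose top is 40 mm above the bench and 19 mm below this point: keep the fingertips above 42 mm.
- pointer (a point): Tip of the slide's thin black pointer, level with the middle of the grip (same x), 23 mm from the bar's centre line on the mount's -y side; above the scale rail when the mount is seated. The bar and pointer pass 4 mm above fence and rail.
- mark (a point): Middle of the white line on top of the red rider clamped on the scale rail (rider 9 mm along the rail, top 31.5 mm above the bench). Axes as the corner's. The pointer is at the mark when it has the same x along the pull-out direction. The rider stands differently at each start and is not to be moved.
- release_slide (a joint): How far the spring-return slide is pulled out of the mount, m: 0 is fully in (at rest), the stop is at 0.050. A spring pulls it back with about 2.5 N at 0, growing by 1 N for every 10 mm. With the mount seated, the mark is 18 to 38 mm out.
- mount: The same mount with its slide; origin at the centre of the housing's underside, axes as for its centre. It stands on a smooth nylon sole that slides easily on the plate (about 2 N); at the start it stands 30 to 75 mm from its seat and is turned up to 0.2 rad.
- shell: Bystander: titanium implant shell, flat rounded, 63 x 44 x 7 mm, origin under its middle. Not to be disturbed.
- petri: Bystander: green glass petri dish, 90 mm across, 16 mm high, origin under its middle. Not to be disturbed.
- gauge: Bystander: brushed aluminium gauge block, 60 x 35 x 20 mm, origin under its middle. Not to be disturbed.
- rack: Bystander: amber plastic vial rack with capped vials, 70 x 150 x 56 mm, origin under its middle. Not to be disturbed.
- driver: Bystander: screwdriver, 190 mm long, lying on the bench. Not to be disturbed.
Mind the look-alikes: they are no part of the job. Of the things that look like the mount, the smallest one is meant.

How it is judged (in metres and radians):
On the way, in this order (a step that is already met when the one before it is completed fails the run):
1. the mount stands square and flush in the fence corner with its slide still in (x of mount_center in the frame of corner between -0.0575 and -0.052 m and y of mount_center in the frame of corner between 0.027 and 0.0325 m and z of mount_center in the frame of corner below 0.0305 m and angle between the x axis of mount_center and the x axis of corner, either way round below 0.035 rad and angle between mount_center's own z axis and vertical below 0.04 rad and value of joint release_slide below 0.006 m), for 0.2 s.
2. the slide is pulled out by the gripper and its pointer stands at the mark, mount still seated (x of mount_center in the frame of corner between -0.0575 and -0.052 m and y of mount_center in the frame of corner between 0.027 and 0.0325 m and z of mount_center in the frame of corner below 0.0305 m and angle between the x axis of mount_center and the x axis of corner, either way round below 0.035 rad and angle between mount_center's own z axis and vertical below 0.04 rad and x of pointer in the frame of mark between -0.0025 and 0.0025 m and value of joint release_slide above 0.014 m and contact force between the fingers and mount above 1 N), for 0.4 s.
At the end, for the whole second after the job is handed in: The mount is seated in the corner: each face within 2.5 mm of its fence, square to 2 degrees (0.035 rad), flat on the plate. The slide is out and at rest with its pointer within 2.5 mm of the mark along the scale, and the fingers are holding it there (contact force above 1 N) (all of step 2 and velocity of joint release_slide between -0.01 and 0.01 m/s); the arm keeps its last pose, push and grip.
It fails at once if the red rider is shifted more than 3 mm (distance of mark from where it was at the start of the episode above 0.003 m).
It fails at once if the implant shell, petri dish, gauge block, vial rack or screwdriver is disturbed (moved more than 15 mm) (distance of any of shell, petri, gauge, rack, driver from where it was at the start of the episode above 0.015 m).
It also fails if it takes over 48 s, if anything falls off the work surface, if the arm or the gripper's body presses on something with over 40 N, if the wrist force passes 120 N, or if a joint passes its speed limit or range.

## Robot

A 6-joint arm with a two-finger parallel gripper is mounted at the origin on the work surface. World frame = base frame: x ahead of the robot, y to its left, z up, the work surface at z = 0. Lengths are in mm, angles in degrees, forces in N, time in s.
With the tool pointing down it reaches from about 350 to 850 mm from the base axis. Payload 8.1 kg.
Tool frame: the origin (TCP) lies at the centre of the arm's flange, where the gripper is bolted on; the fingertips stand 173 mm ahead of it and the grasp point (between the pads) lies 155 mm ahead of it; z points along the fingers, y is the line along which they close (so a half turn about z gives the same grasp; the last joint's range is limited). The gripper opens to 85 mm and grips with 20 to 120 N. Pads are 22 mm wide; open, the fingers measure 114 mm over their backs; the gripper's body (76 mm by 85 mm) begins 54 mm behind the grasp point. The pads swing forward as they close: fully open they stand 13 mm farther back than shut.
Start: joints at [-81.784, 7.471, 85.268, -0, 87.261, -4.893], TCP at [136.106, -584.365, 404.692] pointing down, gripper open.
Joint ranges: [-169.43, 169.43], [-51.17, 129.36], [1.28, 143.12], [-76.62, 256.62], [0, 156.53], [-152.29, 152.29]. Speed limits (degrees/s): [136.94, 136.94, 159.86, 180, 180, 180].

## Interface

Orientations are given as [roll, pitch, yaw] about the fixed x, y, z axes, in that order (R = Rz(yaw) Ry(pitch) Rx(roll)).
In Python, from bench import * gives the robot as it stands.
- The arm moves only by the shell command python3 -m jog 'ROWS' [FORCE]. ROWS is text: rows parted by semicolons, each of 7 numbers parted by spaces: the shift along the tool's x, y, z scaled (see below), then the turn, a rotation vector about the tool's x, y, z scaled (see below), then the closure, from -1 (fully open) to 1 (shut). In form: tx ty tz wx wy wz hand; .... A call has 1 to 5 rows; each row shifts and turns the commanded pose from where the row before left it, along the tool's axes as they then stand; what a row does not reach is not made up. The controller multiplies each number of a shift by 0.1 m and each number of a turn by 60 degrees. A row lasts 1/8 s, in which the tool goes at most 62.5 mm and 10.7 degrees, less where a joint would pass 70% of its speed; a pose out of reach is approached as far as the arm can. A call with a number of a shift or a turn outside -1 to 1 is refused whole. A call with a gripper value outside its range is refused whole. The fingers move at their own pace and stop on an object; FORCE is the grip in N (left out, the last holds). Time passes only in rows, so rows that do not move let the fingers close. It gives the time, the measured TCP pose, the force, the opening and the grip force at its end, in the units of the state.
- sense(): the state, without advancing time (a new reading comes with each control period).
- snapshot(name): name is "scene" or "top" or "wrist"; returns a dict with "img" (400x640x3 uint8, red, green, blue), "fx", "fy", "cx", "cy" (pixels), "extrinsics" (4x4, takes a point from camera to world coordinates). Camera axes: x right, y down, z forward; pixel columns grow to the right and rows downward; lengths in mm; the calibration is good to about 2 mm. A picture is of the moment at which its call begins. There is no depth.
- hand_in(): hands the job in; it is judged then, once.
The state is a dict: "time": time; "joint_pos": joint angles; "qd": joint speeds; "joint_efforts": joint torques, N m; "tool_pos": TCP position; "tcp_rot": TCP orientation; "ft_force": force on the tool from outside, world axes, zero at the start; "wrist_torque": the same for the moment, N m; "finger_gap": finger opening in mm; "grip_force": force on a finger pad.
Only numpy, scipy, OpenCV 4.12 (cv2) and the standard library are available. Lean on these libraries where they do the work, as an engineer would, in place of code of your own. Each camera call takes 0.05 s, during which the arm holds its last target. There are 200 camera calls.

## Working session

There is one attempt and no reset: what is moved stays moved. The work goes in short steps, Python scripts to look and compute and a shell command to move; the robot and the scene stay as the last step left them, time stands still between calls to the robot, and variables do not carry over. Pictures are saved under pics/ and viewed, at most 10 in all, crops included, and the job is handed in when it is done.

```bash
mkdir -p pics; ls
python3 - <<'E'
from bench import *
import cv2,numpy as np
for n in("scene","top"):
    s=snapshot(n); cv2.imwrite(f"pics/{n}0.png",s["img"][:,:,::-1])
    print(n,s["fx"],s["fy"],s["cx"],s["cy"],np.round(s["extrinsics"],4).tolist())
s=sense();print(s)
E
```

```text
pics
scene 507.38875553669385 507.38875553669385 309.82449749420266 203.7055411333995 [[0.3222, 0.5715, -0.7547, 1676.9096], [0.9464, -0.1765, 0.2704, -430.9409], [0.0214, -0.8014, -0.5977, 986.5584], [0.0, 0.0, 0.0, 1.0]]
top 516.5208014018244 516.5208014018244 324.36223902598147 194.99864012796016 [[0.0274, -0.9922, 0.1218, 401.9336], [-0.9996, -0.0273, 0.0024, -14.3907], [0.0009, -0.1218, -0.9925, 1325.5186], [0.0, 0.0, 0.0, 1.0]]
{'time': 0.1, 'joint_pos': array([-8.17839058e+01,  7.51219176e+00,  8.53225874e+01,  5.82950581e-04,
        8.72617837e+01, -4.89614780e+00]), 'qd': array([ 0.08599858, -0.12295473, -0.13826539,  0.02820702, -0.04007092,
       -0.01815469]), 'joint_efforts': array([ 8.85793470e-04, -5.70956147e+01, -5.01940870e+01, -2.84482885e-04,
        8.10765952e-03, -1.39724793e-05]), 'tool_pos': array([ 136.07887115, -584.15792828,  403.73871418]), 'tcp_rot': array([-1.79903839e+02, -8.82173691e-03,  1.31122063e+01]), 'ft_force': array([-0.13385702, -0.53559494, -0.47365255]), 'wrist_torque': array([-0.00894722,  0.02331464,  0.02819738]), 'grip_force': 0.0, 'finger_gap': 85.17169361518307}
```

View pics/top0.png

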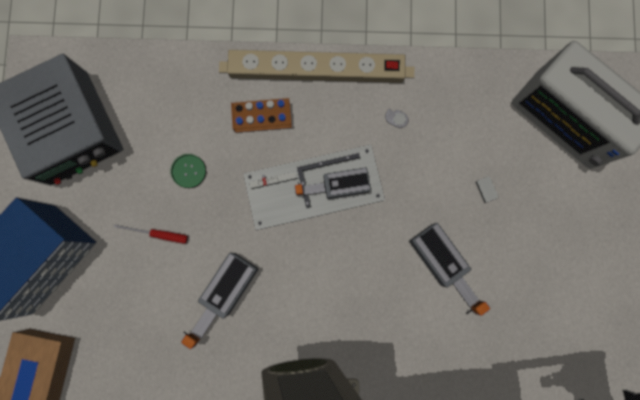

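View pics/scene0.png

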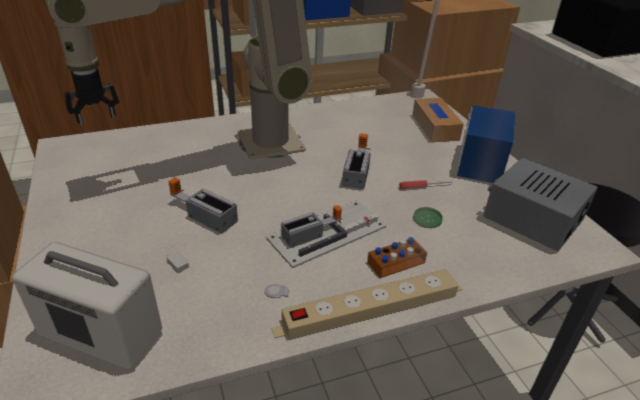

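Three look-alike mounts appear in the top view: one on the plate at (348,184), a left one at (225,290) and a right one at (443,258). The one on the plate looks smallest and stands by the fences, so I'll confirm it in an enlarged crop.

```bash
cat > h.py <<'E'
from bench import *
import cv2,numpy as np
from scipy.spatial.transform import Rotation as R
def ray(s,uv,z):
    E=np.array(s["extrinsics"]); d=E[:3,:3]@[(uv[0]-s["cx"])/s["fx"],(uv[1]-s["cy"])/s["fy"],1]
    o=E[:3,3]; return o+d*(z-o[2])/d[2]
def proj(s,p):
    E=np.array(s["extrinsics"]); c=(np.atleast_2d(p)-E[:3,3])@E[:3,:3]
    return np.c_[c[:,0]/c[:,2]*s["fx"]+s["cx"],c[:,1]/c[:,2]*s["fy"]+s["cy"]]
def crop(s,x0,y0,x1,y1,k,name):
    cv2.imwrite(f"pics/{name}.png",cv2.resize(s["img"][y0:y1,x0:x1,::-1],None,fx=k,fy=k,interpolation=cv2.INTER_CUBIC))
E
python3 - <<'E'
from h import *
s=snapshot("top"); crop(s,235,140,395,235,5,"c1")
for n,a,b in(("plate",(328,188),(370,180)),("left",(204,313),(250,262)),("right",(457,281),(424,230))):
    print(n,ray(s,a,64),ray(s,b,64))
E
```

```text
plate [574.39250144 -19.7736185   64.        ] [ 597.18368308 -122.93132474   64.        ]
left [264.44032196 268.82869601  64.        ] [388.39053858 164.24758164  64.        ]
right [ 356.67826101 -336.81579347   64.        ] [ 477.43288026 -256.7533145    64.        ]
```

View pics/c1.png

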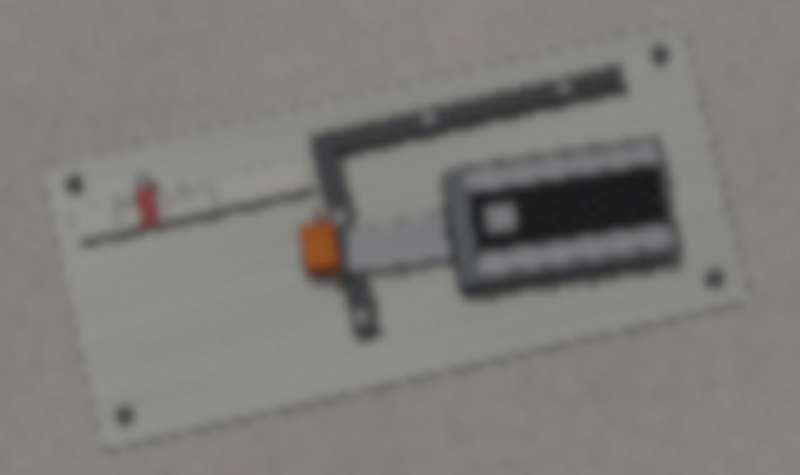

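The crop shows the plate with its mount at (460–680,140–295), orange grip (322,248), red rider (147,207) and fence outer corner (315,138). Its housing is about 105 mm long against 145–160 mm for the other two, so this is the smallest and the one meant.

```bash
cat >> h.py <<'E'
from scipy.optimize import least_squares
def pose2(loc,z,uv,s,x0):
    "fit (X,Y,yaw deg) so local points (at world heights z) project on uv"
    loc=np.array(loc,float);uv=np.array(uv,float)
    def w(q):
        a=np.radians(q[2]);c,sn=np.cos(a),np.sin(a)
        return np.c_[q[0]+c*loc[:,0]-sn*loc[:,1],q[1]+sn*loc[:,0]+c*loc[:,1],np.broadcast_to(z,len(loc))]
    r=least_squares(lambda q:(proj(s,w(q))-uv).ravel(),x0,x_scale=[10,10,1]);return r.x,r.fun.reshape(-1,2)
def delta(tx,ty,yaw):
    "shift in tool axes (units of rows) and turn needed, tool pointing down"
    st=sense();p=st["tool_pos"];a=np.radians(st["tcp_rot"][2]);d=np.array([tx-p[0],ty-p[1]])
    return (d@[np.cos(a),np.sin(a)],d@[np.sin(a),-np.cos(a)]),yaw-st["tcp_rot"][2]
E
python3 - <<'E'
from h import *
s=snapshot("top")
o=lambda P:[(235+u/5,140+v/5) for u,v in P]
# plate local corners, corner frame: plate centre at (-20,45)
q,f=pose2([(150,-30),(-190,-30),(-190,120),(150,120)],10,o([(50,172),(688,30),(745,300),(105,450)]),s,[620,0,100]);print(q,f.round(1).tolist())
m,f=pose2([(55,-30),(-55,-30),(-55,30),(55,30)],64,o([(445,170),(660,138),(680,265),(465,297)]),s,[590,-70,100]);print(m,f.round(1).tolist())
print(delta(m[0],m[1],q[2]))
E
```

```text
[621.18068988  45.0413229  104.34481438] [[-1.1, -0.7], [-0.5, -0.9], [1.7, 1.1], [-0.2, 0.4]]
[587.00815535 -67.6059444  100.14107959] [[-0.3, 0.9], [0.6, 0.7], [0.5, -0.9], [-0.7, -0.7]]
((np.float64(556.3279862162008), np.float64(-400.9263557597355)), np.float64(91.23947938434173))
```

```bash
python3 -m jog '0.3 -0.22 0 0 0 0 -1;0.45 -0.33 0 0 0 0 -1;0.45 -0.33 0 0 0 0 -1;0.45 -0.33 0 0 0 0 -1;0.45 -0.33 0 0 0 0 -1'; python3 -m jog '0.45 -0.33 0 0 0 0 -1;0.45 -0.33 0 0 0 0 -1;0.45 -0.33 0 0 0 0 -1;0.45 -0.33 0 0 0 0 -1;0.45 -0.33 0 0 0 0 -1'; python3 -m jog '0.45 -0.33 0 0 0 0 -1;0.3 -0.22 0 0 0 0 -1;0 0 0 0 0 -0.16 -1;0 0 0 0 0 -0.16 -1;0 0 0 0 0 -0.16 -1';python3 -m jog '0 0 0 0 0 -0.16 -1;0 0 0 0 0 -0.16 -1;0 0 0 0 0 -0.16 -1;0 0 0 0 0 -0.16 -1;0 0 0 0 0 -0.16 -1';python3 -m jog '0 0 0 0 0 -0.12 -1;0 0 0 0 0 0 -1'
python3 - <<'E'
from h import *
print(delta(587,-67.6,100.1))
s=snapshot("wrist"); crop(s,0,0,640,400,1.25,"w1")
E
```

```text
time: 0.82
tool_pos: [306.5, -385.2, 404.6]
tcp_rot: [180.0, -0.0, 13.1]
ft_force: [1.2, -0.7, 0.6]
finger_gap: 85.2
grip_force: 0.0
time: 1.45
tool_pos: [488.3, -173.4, 404.7]
tcp_rot: [180.0, -0.0, 13.1]
ft_force: [0.4, 0.2, 0.0]
finger_gap: 85.3
grip_force: 0.0
time: 2.08
tool_pos: [548.0, -104.2, 404.4]
tcp_rot: [-180.0, 0.0, 42.3]
ft_force: [1.0, -0.2, -0.2]
finger_gap: 85.0
grip_force: 0.0
time: 2.7
tool_pos: [547.9, -104.4, 404.4]
tcp_rot: [-180.0, -0.0, 90.2]
ft_force: [0.8, -0.7, -0.1]
finger_gap: 85.3
grip_force: 0.0
time: 2.95
tool_pos: [547.9, -104.4, 404.5]
tcp_rot: [-180.0, -0.0, 97.1]
ft_force: [0.4, 0.5, -1.0]
finger_gap: 85.3
grip_force: 0.0
((np.float64(31.742072752135822), np.float64(43.312340638452014)), np.float64(3.0367703941921746))
```

View pics/w1.png

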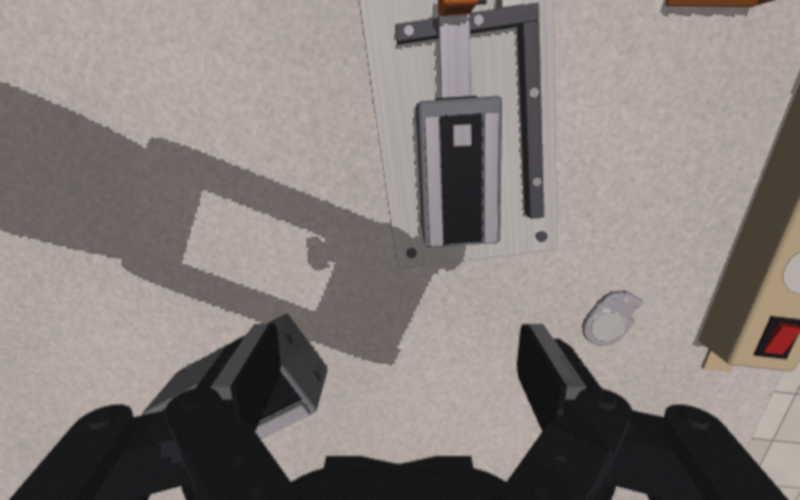

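The wrist view shows the mount top at (418–501, 98–246), the fence's inner corner near (520,25), the plate's near corners, and the shell at (610,320). I'll fit the poses from this.

Run:
```python
from h import *
s=snapshot("wrist"); print(np.array(s["extrinsics"]).round(3).tolist(),s["fx"],s["cx"],s["cy"])
k=lambda P:np.array(P)/1.25
q,f=pose2([(0,0),(-152,0),(-152,-12),(0,95),(12,95),(12,-12)],30,k([(520,25),(528,217),(545,215),(398,42),(395,26),(538,5)]),s,[621,45,104]);print(q,f.round(1).tolist())
m,f=pose2([(55,30),(55,-30),(-55,-30),(-55,30)],64,k([(418,105),(501,98),(500,240),(427,246)]),s,[587,-67,100]);print(m,f.round(1).tolist())
im=cv2.resize(s["img"][:,:,::-1],None,fx=2,fy=2,interpolation=cv2.INTER_CUBIC).copy()
def dr(q,loc,z,c):
    a=np.radians(q[2]);M=np.array([[np.cos(a),-np.sin(a)],[np.sin(a),np.cos(a)]])
    p=np.c_[np.array(loc)@M.T+q[:2],np.full(len(loc),z)];cv2.polylines(im,[np.int32(proj(s,p)*2*8+8)],True,c,1,cv2.LINE_AA,3)
dr(q,[(0,0),(-152,0),(-152,-12),(12,-12),(12,95),(0,95)],30,(0,255,255))
dr(q,[(150,-30),(-190,-30),(-190,120),(150,120)],10,(255,0,255))
dr(m,[(55,30),(55,-30),(-55,-30),(-55,30)],64,(0,255,0));dr(m,[(55,30),(55,-30),(-55,-30),(-55,30)],10,(0,0,255))
cv2.imwrite("pics/w1o.png",cv2.resize(im[0:420,540:920],None,fx=1.4,fy=1.4))
print(delta(m[0],m[1],m[2]))
```

```text
[[0.993, 0.114, 0.038, 536.331], [0.12, -0.943, -0.31, -26.475], [0.001, 0.312, -0.95, 373.784], [0.0, 0.0, 0.0, 1.0]] 331.2314229945717 318.408901055707 196.7486433162182
[620.92516267  45.19993759 104.75566206] [[1.9, -1.3], [1.7, 2.3], [-0.6, 2.5], [-1.8, 0.5], [-1.2, -0.8], [0.1, -1.8]]
[589.30245248 -67.86304708 101.42831451] [[-1.1, -2.1], [0.6, -2.2], [1.5, 2.9], [-1.0, 2.6]]
((np.float64(31.31500275597548), np.float64(45.47122378093955)), np.float64(4.492562776812065))
```

View pics/w1o.png

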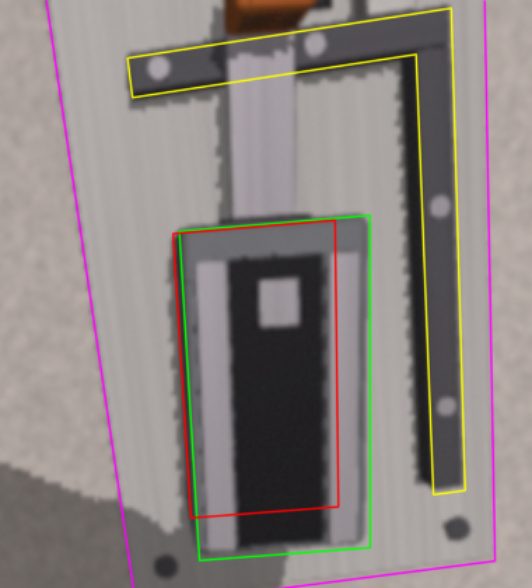

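The overlay fits to about 2 mm: plate heading ≈104.6°, mount ≈101° at (590,-68). Next I grasp the housing by its sides.

```bash
python3 -m jog '0.16 0.23 0 0 0 0 -1;0.155 0.225 0 0 0 0 -1;0 0 0.3 0 0 -0.065 -1;0 0 0.4 0 0 0 -1;0 0 0.4 0 0 0 -1';python3 -m jog '0 0 0.4 0 0 0 -1;0 0 0.3 0 0 0 -1;0 0 0.15 0 0 0 -1;0 0 0 0 0 0 -1'; python3 -c "
from h import *
print(delta(590,-68,101))"
```

```text
time: 3.68
tool_pos: [589.3, -67.4, 293.7]
tcp_rot: [180.0, 0.0, 100.9]
ft_force: [-0.5, -0.2, 0.3]
finger_gap: 85.5
grip_force: 0.0
time: 4.18
tool_pos: [588.8, -67.5, 208.8]
tcp_rot: [-179.9, -0.0, 101.0]
ft_force: [0.2, 0.1, 0.8]
finger_gap: 85.6
grip_force: 0.0
((np.float64(-0.759883065507805), np.float64(1.0415756966829617)), np.float64(0.0446078360387645))
```

```bash
python3 -m jog '0 0 0 0 0 0 1;0 0 0 0 0 0 1;0 0 0 0 0 0 1;0 0 0 0 0 0 1' 25
python3 - <<'E'
from h import *
# seat: mount centre at corner frame (-55,30)
c=np.array([621,45.1]);a=np.radians(104.6);X=np.array([np.cos(a),np.sin(a)]);Y=np.array([-X[1],X[0]])
p=sense()["tool_pos"][:2]-c;print("tcp in corner",p@X,p@Y)
s=snapshot("wrist"); crop(s,0,0,640,400,1.25,"w2")
E
```

```text
time: 4.68
tool_pos: [590.3, -67.7, 211.7]
tcp_rot: [179.8, 0.1, 101.0]
ft_force: [1.1, 0.6, 5.7]
finger_gap: 59.6
grip_force: 30.5
tcp in corner -101.42926799551346 58.177312551113666
```

View pics/w2.png

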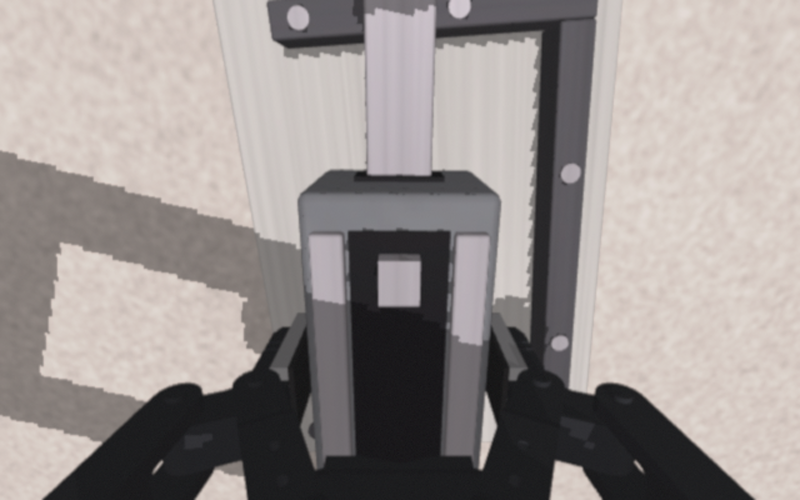

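The mount is gripped square, with gap 59.6 mm. Next I turn it to the plate heading and approach the corner.

```bash
python3 -m jog '0 0 -0.02 0 0 -0.03 1;0 0 0 0 0 -0.03 1;0.2 0.12 0 0 0 0 1;0.2 0.12 0 0 0 0 1;0 0 0 0 0 0 1'; python3 -m jog '0 0.02 0 0 0 0 1;0 0.015 0 0 0 0 1;0 0.015 0 0 0 0 1;0 0 0 0 0 0 1'
```

```text
time: 5.35
tool_pos: [602.7, -21.3, 211.8]
tcp_rot: [180.0, -0.0, 104.8]
ft_force: [1.8, 3.1, 0.5]
finger_gap: 59.5
grip_force: 30.0
time: 5.85
tool_pos: [606.8, -22.4, 211.8]
tcp_rot: [-179.9, 0.0, 104.6]
ft_force: [-4.1, 0.9, 5.2]
finger_gap: 59.6
grip_force: 30.7
```

```bash
python3 -m jog '0 0.02 0 0 0 0 1;0 0.01 0 0 0 0 1;0 0 0 0 0 0 1'; python3 -m jog '0.03 0 0 0 0 0 1;0.03 0 0 0 0 0 1;0 0 0 0 0 0 1'; python3 -m jog '0.02 0 0 0 0 0 1;0.02 0 0 0 0 0 1;0 0 0 0 0 0 1'
```

```text
time: 6.22
tool_pos: [609.7, -21.9, 211.8]
tcp_rot: [-179.9, 0.0, 104.6]
ft_force: [-4.8, -0.4, 4.3]
finger_gap: 60.0
grip_force: 30.7
time: 6.6
tool_pos: [608.3, -16.9, 211.9]
tcp_rot: [-179.9, 0.1, 104.6]
ft_force: [-2.8, -5.7, 2.9]
finger_gap: 59.7
grip_force: 30.3
time: 6.98
tool_pos: [607.6, -14.2, 212.0]
tcp_rot: [-179.9, 0.3, 104.6]
ft_force: [-1.4, -12.7, 1.5]
finger_gap: 59.7
grip_force: 30.1
```

```bash
python3 -m jog '0 0.02 0 0 0 0 1;0 0.02 0 0 0 0 1;0 0 0 0 0 0 1'; python3 -m jog '0 0.02 0 0 0 0 1;0 0.02 0 0 0 0 1;0 0 0 0 0 0 1';  python3 - <<'E'
from h import *
s=snapshot("wrist"); crop(s,140,0,560,200,1.9,"w3")
E
```

```text
time: 7.35
tool_pos: [609.4, -14.0, 211.9]
tcp_rot: [-179.5, 0.2, 104.6]
ft_force: [-21.2, -17.9, 18.6]
finger_gap: 59.5
grip_force: 32.1
time: 7.72
tool_pos: [611.0, -14.0, 211.6]
tcp_rot: [-179.0, 0.2, 104.6]
ft_force: [-40.9, -22.4, 32.6]
finger_gap: 59.4
grip_force: 34.6
```

View pics/w3.png

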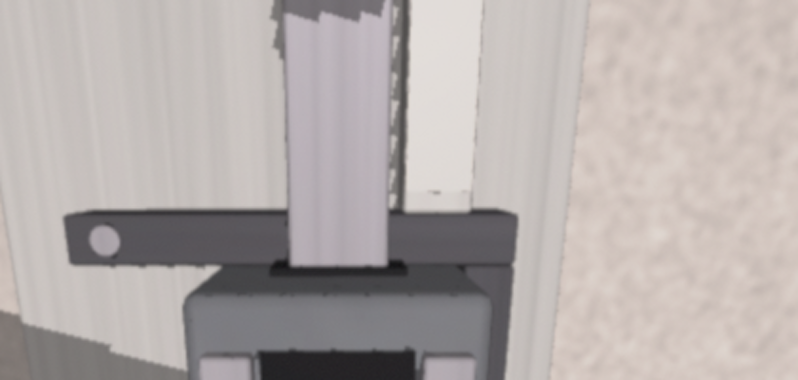

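The mount is flush on both fences: the front fence edge is parallel to the housing end (rows 265–295 in the crop) and the force has risen in both directions. I'll ease off the push and then open.

```bash
python3 -m jog '0 -0.03 0 0 0 0 1;-0.01 -0.03 0 0 0 0 1;-0.01 0 0 0 0 0 1;0 0 0 0 0 0 1'; python3 -c "
from h import *
s=snapshot('wrist'); crop(s,140,0,560,200,1.9,'w4')"
```

```text
time: 8.28
tool_pos: [608.7, -14.8, 211.5]
tcp_rot: [-179.7, 0.1, 104.6]
ft_force: [-10.1, -6.5, 8.5]
finger_gap: 59.6
grip_force: 31.3
```

View pics/w4.png

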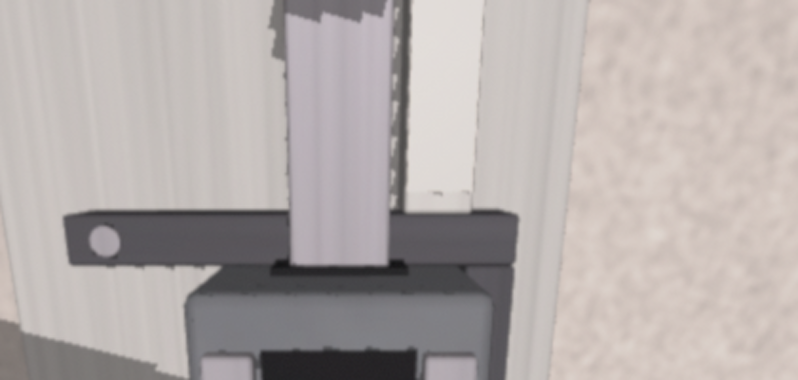

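```bash
python3 -m jog '0 0 0 0 0 0 -1;0 0 0 0 0 0 -1;0 0 0 0 0 0 -1;0 0 -0.1 0 0 0 -1;0 0 -0.4 0 0 0 -1';python3 -m jog '0 0 -0.4 0 0 0 -1;0 0 -0.3 0 0 0 -1;0.25 0 0 0 0 0 -1;0.25 0 0 0 0 0 -1;0 0 0 0 0 0 -1'
python3 - <<'E'
from h import *
s=snapshot("wrist"); im=s["img"]
crop(s,0,0,640,400,1.25,"w5")
g=snapshot("top")
h=cv2.cvtColor(im,cv2.COLOR_RGB2HSV)
for nm,lo,hi in(("orange",(8,150,90),(20,255,255)),("red",(0,150,70),(6,255,255))):
    m=cv2.inRange(h,lo,hi);n,_,st,ce=cv2.connectedComponentsWithStats(m)
    for i in range(1,n):
        if st[i,4]>40: print(nm,st[i].tolist(),ce[i].round(1))
E
```

```text
time: 8.95
tool_pos: [608.7, -12.3, 259.7]
tcp_rot: [-179.7, -0.1, 104.6]
ft_force: [0.1, 0.7, 0.6]
finger_gap: 85.4
grip_force: 0.0
time: 9.57
tool_pos: [597.2, 37.3, 332.6]
tcp_rot: [179.9, -0.0, 104.7]
ft_force: [-0.3, 0.1, -0.5]
finger_gap: 85.5
grip_force: 0.0
orange [479, 0, 76, 177, 4019] [515.9  84.8]
orange [498, 0, 142, 195, 9483] [565.5  97.7]
orange [297, 93, 35, 27, 908] [313.7 105.9]
red [333, 50, 25, 4, 82] [345.3  51.8]
red [333, 58, 25, 5, 101] [345.1  59.5]
```

View pics/w5.png

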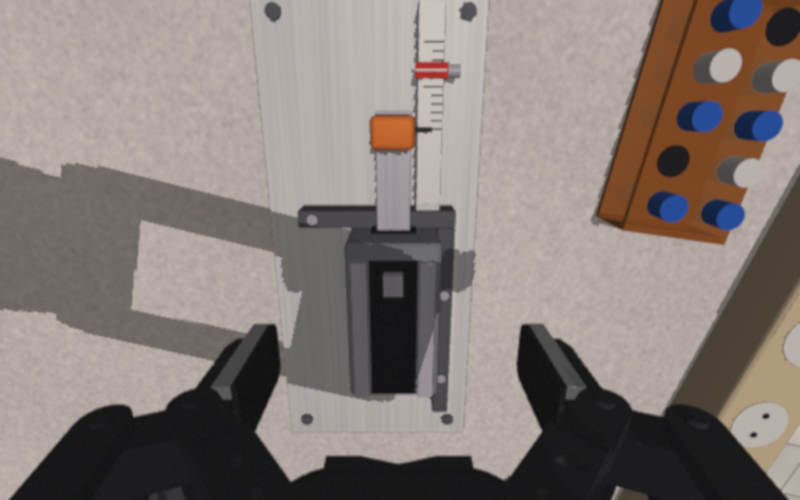

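The wrist view shows the mount seated in the corner. The grip top is at (392,132), the pointer tip near (430,130) and the rider's white line at (431,70). The grip's fingers will clear the rack. Next I work out the distances.

Run:
```python
from h import *
s=snapshot("wrist"); im=s["img"]
a=np.radians(104.6);X=np.array([np.cos(a),np.sin(a)]);Y=np.array([-X[1],X[0]]);c=np.array([623.4,45.8])
f=lambda uv,z:(lambda p:np.round([(p-c)@X,(p-c)@Y],1))(ray(s,uv,z)[:2])
k=lambda u,v:(u/1.25,v/1.25)
print("fence ends(12,95),(12,-12)",f(k(299,207),30),f(k(455,207),30),"side fence end(-152,0)",f(k(434,410),30))
print("mount front top corners",f(k(347,246),64),f(k(440,247),64))
g=[f(k(*p),78) for p in((371,115),(414,115),(415,150),(373,151))];print("grip top",g,np.mean(g,0))
for z in(36,40,59):print("pointer",z,f(k(430,130),z))
print("mark",f((345.2,55.7),31.5))
# rows profile around ticks/pointer
print("v tcp",sense()["tool_pos"],delta(*(c+65*X+30*Y),104.6))
crop(s,290,30,390,130,6,"w6")
```

```text
fence ends(12,95),(12,-12) [13.9 95.7] [13.9 -8.7] side fence end(-152,0) [-150.8    0.8]
mount front top corners [-2.4 60.3] [-3.1  4.1]
grip top [array([73.2, 43.4]), array([73.2, 21.3]), array([55.6, 20.5]), array([55. , 42.7])] [64.25  31.975]
pointer 36 [63.8  9.7]
pointer 40 [64. 10.]
pointer 59 [64.9 11.4]
mark [98.7  9.3]
v tcp [597.60152274  35.44311642 332.08421148] ((np.float64(68.52018091968496), np.float64(-2.4030483087191206)), np.float64(-0.017456078199842295))
```

View pics/w6.png

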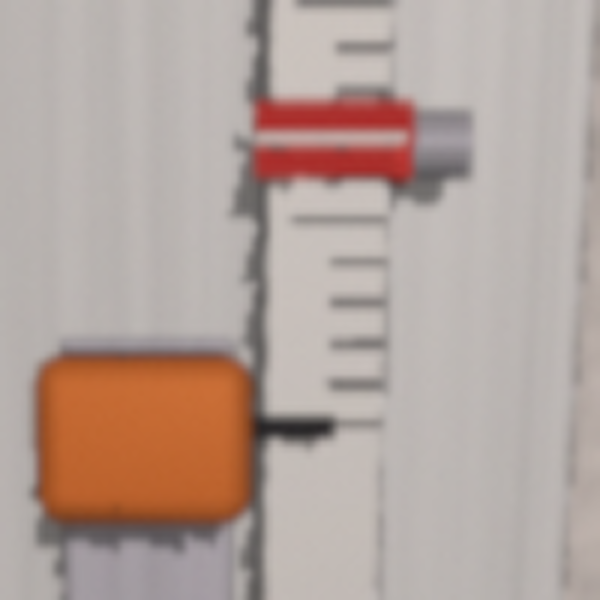

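Pointer-to-mark distance is about 34.8 mm from the 3D fit and about 34.6 mm by counting ticks (6.9 ticks of 5 mm). Next I move over the grip, descend and close.

```bash
python3 -m jog '0.2 -0.01 0 0 0 0 -1;0.28 -0.01 0 0 0 0 -1;0.2 0 0.1 0 0 0 -1;0 0 0.4 0 0 0 -1;0 0 0.4 0 0 0 -1';python3 -m jog '0 0 0.15 0 0 0 -1;0 0 0.03 0 0 0 -1;0 0 0 0 0 0 -1'
python3 -c "
from h import *
print(delta(577.97,100.48,104.6))"
```

```text
time: 10.35
tool_pos: [578.1, 102.0, 240.5]
tcp_rot: [180.0, 0.0, 104.7]
ft_force: [-1.1, -0.5, -0.0]
finger_gap: 85.4
grip_force: 0.0
time: 10.72
tool_pos: [579.0, 101.2, 225.0]
tcp_rot: [179.9, 0.0, 104.6]
ft_force: [0.1, -0.2, -0.1]
finger_gap: 85.4
grip_force: 0.0
((np.float64(-0.45635178938290666), np.float64(-1.233287958037882)), np.float64(-0.004308278435544821))
```

```bash
python3 -m jog '0 -0.01 0.04 0 0 0 -1;0 0 0 0 0 0 1;0 0 0 0 0 0 1;0 0 0 0 0 0 1;0 0 0 0 0 0 1' 30;python3 -m jog '0 0 0 0 0 0 1;0 0 0 0 0 0 1;0 0 0 0 0 0 1'
```

```text
time: 11.35
tool_pos: [577.4, 100.9, 220.0]
tcp_rot: [180.0, 0.0, 104.6]
ft_force: [-0.9, 0.4, 1.4]
finger_gap: 23.6
grip_force: 35.4
time: 11.72
tool_pos: [577.4, 100.9, 219.9]
tcp_rot: [180.0, 0.0, 104.6]
ft_force: [-1.9, 0.1, 3.9]
finger_gap: 23.4
grip_force: 35.5
```

```bash
python3 -m jog '0.06 0 0 0 0 0 1;0.1 0 0 0 0 0 1;0.1 0 0 0 0 0 1;0.07 0 0 0 0 0 1;0 0 0 0 0 0 1' 40
python3 - <<'E'
from h import *
a=np.radians(104.6);X=np.array([np.cos(a),np.sin(a)]);Y=np.array([-X[1],X[0]])
d=sense()["tool_pos"][:2]-[577.4,100.9];print("pulled",d@X,d@Y)
s=snapshot("wrist");crop(s,160,0,480,240,2.5,"w7")
t=snapshot("top");crop(t,255,140,375,230,6,"t7")
E
```

```text
time: 12.35
tool_pos: [568.9, 133.4, 219.7]
tcp_rot: [180.0, 0.0, 104.7]
ft_force: [0.7, -6.7, 1.9]
finger_gap: 23.6
grip_force: 39.4
pulled 33.632773669101574 0.02836668597212022
```

View pics/w7.png

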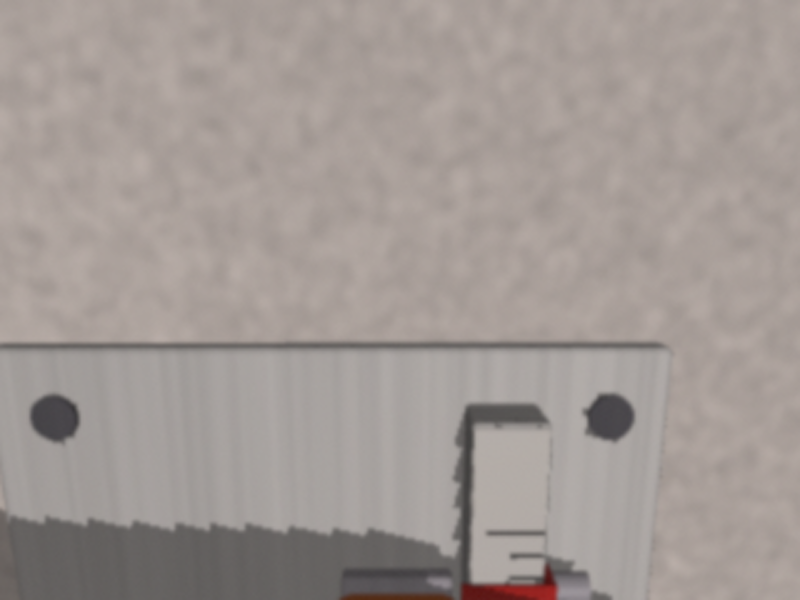

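That was my eleventh picture, one over the limit of 10, so from here I read the images numerically only. The crop shows the rider at bottom centre (510,590) and the slide end at (400,580). The rest lay below the crop.

```bash
python3 -m jog '0.012 0 0 0 0 0 1;0 0 0 0 0 0 1;0 0 0 0 0 0 1'
python3 - <<'E'
from h import *
a=np.radians(104.6);X=np.array([np.cos(a),np.sin(a)]);Y=np.array([-X[1],X[0]]);c=np.array([623.4,45.8])
d=sense()["tool_pos"][:2]-[577.4,100.9];print("pulled",d@X,d@Y)
s=snapshot("wrist")
for x,z in((98.7,31.5),(98.7,36)): print(proj(s,np.r_[c+x*X+(9.3 if z<33 else 8)*Y,z]))
im=s["img"].astype(int)
for r in range(228,276,2):
    print(r," ".join("%02x%02x%02x"%tuple(im[r,q]//1) for q in range(334,386,4)))
E
```

```text
time: 12.82
tool_pos: [568.8, 133.9, 219.7]
tcp_rot: [180.0, 0.0, 104.6]
ft_force: [0.7, -5.3, 2.8]
finger_gap: 23.5
grip_force: 39.3
pulled 34.15092117826198 0.016783443077065183
[[363.05503759 246.40718518]]
[[366.7149154 250.3987202]]
228 4c494c 4c484b 646160 4b4847 afa9a4 b1aaa5 afa9a4 b0a9a5 b0a9a5 b0a9a5 b0a9a5 5c3836 63605f
230 514d50 5c585b 63615f 474544 8a8582 a7a19d afa9a4 aea8a3 a49e9b a49e9a a49e9a 552a29 585255
232 585357 656164 63615f 464444 6c6866 726d6b 8b8682 9f9995 696463 696563 575352 4b1c1c 6c6164
234 595558 5a5559 64615f 4b2e2e 5a4443 5a4443 5a4443 674d4c 7e6664 826764 6c4b49 5c1a19 704e50
236 585052 585355 63605f 5b1816 5b1816 5c1a18 5b1815 82211e 8f2421 932521 942522 942321 955355
238 543324 543a31 625e5c 5e1a19 5e1816 5d1714 5e1b18 681b19 7e1d1b 912320 972522 972320 985759
240 532c15 522c14 5b4e48 5e1a17 5e1b19 5e1a17 5e1a18 5e1a18 601c1b 681b18 7e201e 942422 8c4d4f
242 532c15 522b12 52372c 5c4a48 5c4947 5b4947 5d4a49 5c4a48 625150 645351 665351 6f5351 693738
244 522b14 522b13 4b2a18 262424 2e2c2c 2d2b2a 272626 252324 5e4443 644745 644846 644746 5e403f
246 392
[... 717 characters left out ...]
 171717 181819 3b3939 666462 676463
262 271912 271911 522c14 311e14 29292a 424142 424242 39393a 161717 161717 1a191b 666361 686563
264 341d12 351e13 522b11 351f15 1f1e1f 434243 444243 3d3c3d 161617 141616 181819 656261 696563
266 532c16 532c15 532b14 412414 1b1b1c 434142 444344 403f40 171817 141516 171718 605d5c 686463
268 542d16 542c14 532d16 462614 181819 434243 434142 424142 19191c 19191b 171718 504d4d 686563
270 542d15 552d16 542c14 492814 161614 434142 434243 434243 151517 151717 171718 3c3b3b 686563
272 562d15 572e17 552d17 4d2912 151515 424142 434243 434243 202022 19181a 1b1a1c 2c2b2c 676563
274 5d3016 5d3217 5d3117 522c14 151414 424142 434243 434343 262526 151518 181718 1b1b1c 676563
```

The tick scale starts at the pointer's rest tick, where the pointer read 0 before the pull, so the mount was flush. The rider line reads 34.3–34.8 mm and the slide is out 34.15 mm. I'll add 0.4 mm and hold, then check it's at rest.

```bash
python3 -m jog '0.004 0 0 0 0 0 1;0 0 0 0 0 0 1;0 0 0 0 0 0 1;0 0 0 0 0 0 1;0 0 0 0 0 0 1'
python3 - <<'E'
from h import *
a=np.radians(104.6);X=np.array([np.cos(a),np.sin(a)])
for i in range(3):
    s=snapshot("wrist");print("pulled",(sense()["tool_pos"][:2]-[577.4,100.9])@X)
im=s["img"].astype(int).mean(2).astype(int)
for r in range(240,256): print(r,im[r,357:376])
E
```

```text
time: 13.5
tool_pos: [568.7, 134.3, 219.7]
tcp_rot: [180.0, 0.0, 104.6]
ft_force: [0.4, -6.0, 1.5]
finger_gap: 23.6
grip_force: 39.3
pulled 34.542328177337005
pulled 34.51065693165428
pulled 34.505958014067026
240 [46 45 46 47 47 45 47 46 46 45 46 51 56 57 58 61 68 69 69]
241 [51 51 49 50 49 51 51 49 51 51 51 53 53 52 54 56 62 62 64]
242 [55 55 55 56 55 54 56 57 60 68 70 70 70 70 70 70 72 72 73]
243 [48 47 46 47 45 47 47 52 70 88 92 92 93 92 91 92 92 92 92]
244 [37 36 32 31 31 31 33 44 68 90 96 96 97 97 96 96 96 97 96]
245 [50 41 28 23 23 19 23 31 53 73 78 78 78 77 78 78 77 77 77]
246 [60 53 34 21 19 17 20 25 38 52 55 55 56 55 54 55 55 55 55]
247 [65 59 39 22 16 19 20 24 33 44 47 46 46 46 47 46 45 47 48]
248 [66 61 43 24 18 19 20 25 35 45 46 46 46 47 46 47 46 47 47]
249 [66 61 48 34 30 29 29 32 39 45 48 47 47 47 44 46 48 47 47]
250 [66 64 59 55 54 55 53 55 57 59 60 59 59 61 59 60 59 60 59]
251 [66 67 68 74 80 82 81 82 82 83 82 82 82 83 82 82 82 81 80]
252 [66 66 71 85 95 98 98 98 98 99 98 98 98 98 98 98 97 97 93]
253 [ 66  66  71  87 100 103 103 104 103 102 104 103 103 104 104 103 104 102
  99]
254 [ 67  67  69  81  94  98  99  98  98  98  99  99 101 104 104 104 104 104
 101]
255 [ 65  66  67  69  75  76  78  78  78  78  79  80  88  97 102 104 104 104
 103]
```

The pointer tip is visible at columns 359–364, row 246.6. The line is at row 244, and an aligned pointer 4–5 mm higher would show about 3–4 px lower. So it agrees with the mark to within about 0.8 mm, and it's at rest.

```bash
python3 -c "
from bench import *
print(hand_in())"
```

```text
the job is handed in; nothing more can be done
None
```

I handed the job in with the mount seated in the corner and the gripper holding the slide about 34.5 mm out, its pointer within roughly 1 mm of the rider's line by my measurement; no verdict was shown, and I viewed 11 pictures, one over the limit of 10.

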